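# Centre the cup of plums on the portion scale's pan

## Task

The open cup of plums stands off-centre on the small round pan of the portion scale. With light taps of the fingertips, slide it until it stands centred on the pan, without gripping it, lifting it or tipping it; leave it standing there on its own, and only then press the scale's round key fully down and let it come up again. Do not disturb the things round about.

Things in the scene. Friction and masses are not known exactly. Their poses are not given: they have to be found in the camera images.
- cup_base (a point): the open clear cup of plums, loose, 0.11 to 0.22 kg. Round; 110 mm across at its rim, which is its widest part and lies 40 to 46 mm above its underside; it tapers to a flat foot 82 mm across. It has no lid. This point is the centre of its underside; z is up along its axis, its turn does not matter. It overhangs the pan on all sides, so pressing down on its rim or pushing it more than 34 mm off the middle tips it over. Sliding it along the pan takes 0.5 to 1.5 N
- pan_top (a point): centre of the top face of the scale's fixed round steel pan, 68 mm in diameter, 8 mm thick, its top 58 mm above the table and level. It stands on a stem over the middle of a flat grey disc 140 mm in diameter (top 28.5 mm above the table), which shows as a ring round the cup from above. The pan does not move; its turn does not matter
- portion_scale: the fixed scale: white housing 160 x 262 mm, 27 mm high. Origin on the table under the centre of the pan; in its frame the housing reaches from x -80 to +80 mm and from y -180 to +82 mm; the key and the display lie on its -y end (to the right, seen from the robot), the display behind the key
- key_top (a point): middle of the top of the scale's round black push key, 26 mm in diameter, about 44 mm above the table, 122 mm along -y and 38 mm along -x of the pan's centre in the frame of portion_scale. It is pressed straight down
- key (a joint): travel of the key in m: 0 up, 0.006 fully down. It is sprung; fully down takes about 4 N and it comes up by itself
- lidded_cup: a lidded cup of plums, 113 mm across, 52 mm high, standing on the table near the scale's left (+y) end; to be left alone. Origin at the centre of its underside
- marker: a black marker pen, 130 mm long, 17 mm thick, lying near the scale's right (-y) end; to be left alone. Origin under its middle
- tape: a roll of tape lying flat, 83 mm across, 24 mm high, behind the scale; to be left alone. Origin at the centre of its underside
- salt: a spice jar, 45 mm across, 106 mm high, standing behind the scale; to be left alone. Origin at the centre of its underside
Not all that is in view belongs to the job. What is shaped like the part that bears cup_base but red or turquoise is not meant.

How it is judged:
By the outcome, as a careful person would: the job done as asked, in the order asked, and still so for the second after the job is handed in, with the robot touching nothing.
It also fails if it takes over 48 s, if anything falls off the work surface, if the arm or the gripper's body presses on something with over 40 N, if the wrist force passes 120 N, or if a joint passes its speed limit or range.

## Robot

A 6-joint arm with a two-finger parallel gripper is mounted at the origin on a cart in front of the work surface, level with it; the furniture and walls round the work are solid. World frame = base frame: x ahead of the robot, y to its left, z up, the work surface at z = 0. Lengths are in m, angles in rad, forces in N, time in s.
With the tool pointing down it reaches from about 0.25 to 0.725 m from the base axis. Payload 4 kg.
Tool frame: the origin (TCP) lies midway between the tips of the shut fingers; the grasp point (between the pads) lies 19 mm behind it; z points along the fingers, y is the line along which they close (so a half turn about z gives the same grasp; the last joint's range is limited). The gripper opens to 85 mm and grips with 20 to 120 N. Pads are 22 mm wide; open, the fingers measure 114 mm over their backs; the gripper's body (76 mm by 85 mm) begins 54 mm behind the grasp point. The pads swing forward as they close: fully open they stand 13 mm farther back than shut.
Start: joints at [1.3, 0.241, 0.005, 1.335, 0, 1.571], TCP at [0.134, 0.482, 0.231] pointing down, gripper open.
Joint ranges: [-2.72, 2.72], [-1.05, 1.87], [-1.09, 1.28], [-1.99, 2.15], [-1.42, 1.44], [-3.14, 3.14]. Speed limits (rad/s): [2.79, 2.79, 3.14, 3.14, 3.14, 3.14].

## Interface

Orientations are given as a unit quaternion [x, y, z, w].
In Python, from workcell import monitor, vision, job gives the robot as it stands.
- The arm moves only by the tool move_arm, never from a script. Its argument "moves" is a list that holds one entry, the list of rows, each a list of 5 numbers: the shift along the world's x, y, z in m, then the turn about the world's z in degrees, then the opening in per cent of the stroke, from 0 (shut) to 100 (fully open). In form: [[[x, y, z, turn, gripper], ...]]. A call has 1 to 5 rows; each row is the pose to reach, as a shift and turn from the pose commanded when the call began; what a row does not reach only later rows make up. A row lasts 1/8 s, in which the tool goes at most 62.5 mm and 10.7 degrees, less where a joint would pass 70% of its speed; a pose out of reach is approached as far as the arm can. A call with a gripper value outside its range is refused whole. The fingers move at their own pace and stop on an object; the grip force is fixed at half the most. Time passes only in rows, so rows that repeat a pose let the fingers close. It gives the time, the measured TCP pose, the force, the opening and the grip force at its end, in the units of the state.
- monitor.get_obs(): the state, without advancing time (a new reading comes with each control period).
- vision.camera(name): name is "scene" or "top"; returns a dict with "color" (420x560x3 uint8, red, green, blue), "camera_matrix" (3x3 intrinsics, pixels), "k1" (the pictures are not rectified: a ray, as slopes to the right and down, at radius r is drawn at 1 + k1 r^2 times it, then the intrinsics apply), "eye" and "attitude" of the camera in the world. Camera axes: x right, y up, looking along -z (the intrinsics and any distortion apply to the point x, -y, -z); pixel columns grow to the right and rows downward; lengths in m; the calibration is good to about 2 mm. A picture is of the moment at which its call begins. There is no depth.
- job.job_done(): hands the job in; it is judged then, once.
The state is a dict: "clock": time; "joint_pos": joint angles; "joint_vel": joint speeds; "tau": joint torques, N m; "eef_pos": TCP position; "tool_rot": TCP orientation; "ft_force": force on the tool from outside, world axes, zero at the start; "ft_torque": the same for the moment, N m; "grip_width": finger opening in m; "grasp_force": force on a finger pad.
Only numpy, scipy, OpenCV 4.12 (cv2) and the standard library are available. Lean on these libraries where they do the work, as an engineer would, in place of code of your own. Each camera call takes 0.05 s, during which the arm holds its last target. There are 200 camera calls.

## Working session

There is one attempt and no reset: what is moved stays moved. The work goes in short steps, Python scripts to look and compute and a tool call to move; the robot and the scene stay as the last step left them, time stands still between calls to the robot, and variables do not carry over. Pictures are saved under pics/ and viewed, at most 10 in all, crops included, and the job is handed in when it is done.

Besides the shell and the picture viewer there is one more tool, called after "Call:" in YAML: its name, and indented under it one key for each argument. move_arm: Moves the arm, as the interface text tells. Its arguments: {"type":"object","properties":{"moves":{"type":"array","items":{"type":"array","items":{"type":"array","items":{"type":"number"}}}}},"required":["moves"]}

```bash
mkdir -p pics; cat > h.py <<'E'
import numpy as np, cv2
from workcell import monitor, vision, job
from scipy.spatial.transform import Rotation as R
def cam(n,save=None):
    c=vision.camera(n)
    if save: cv2.imwrite('pics/'+save,c['color'][:,:,::-1])
    return c
def rot(c):
    a=np.array(c['attitude'],float)
    return a if a.shape==(3,3) else R.from_quat(a).as_matrix()
def ray(c,px):
    K=np.array(c['camera_matrix']);k=c['k1']
    d=(np.atleast_2d(px).astype(float)-K[:2,2])/[K[0,0],K[1,1]]
    s=d.copy()
    for _ in range(20): s=d/(1+k*(s**2).sum(1,keepdims=True))
    v=np.c_[s[:,0],-s[:,1],-np.ones(len(s))]
    return v@rot(c).T
def onz(c,px,z):
    v=ray(c,px);e=np.array(c['eye']);return e+v*((z-e[2])/v[:,2:3])
def proj(c,P):
    K=np.array(c['camera_matrix']);q=(np.atleast_2d(P)-c['eye'])@rot(c)
    s=np.c_[q[:,0],-q[:,1]]/-q[:,2:3]
    s=s*(1+c['k1']*(s**2).sum(1,keepdims=True))
    return s*[K[0,0],K[1,1]]+K[:2,2]
E
python3 - <<'E'
from h import *
for n in('top','scene'):
    c=cam(n,n+'0.png');print(n,c['camera_matrix'],c['k1'],c['eye'],c['attitude'])
print(monitor.get_obs())
E
```

```text
top [[477.53869079   0.         276.80148701]
 [  0.         477.53869079 208.38691887]
 [  0.           0.           1.        ]] -0.07621754518013071 [0.3710232  0.03839326 1.28716207] [ 0.07802174 -0.05768423 -0.70167105  0.70586321]
scene [[383.7568304    0.         275.58432232]
 [  0.         383.7568304  211.63407959]
 [  0.           0.           1.        ]] -0.021920427109696154 [ 0.16420206 -0.64752725  0.43254115] [ 0.52535507 -0.15491806 -0.23777412  0.80216327]
{'clock': 0.1, 'joint_pos': array([1.30002135e+00, 2.41343900e-01, 3.89594218e-03, 1.33521097e+00,
       2.00808781e-06, 1.57081314e+00]), 'joint_vel': array([-1.18283375e-03, -8.18261303e-04,  7.93549199e-04, -1.44532066e-03,
       -1.62365908e-03,  5.34439688e-05]), 'tau': array([ 7.18717201e-04, -3.73136544e+01,  2.53010255e+01,  1.08736666e-02,
        4.29325542e-05,  7.70455188e-06]), 'eef_pos': array([0.13359085, 0.48125008, 0.23051297]), 'tool_rot': array([ 1.34982534e-01,  9.90847540e-01, -9.22641653e-04, -1.26688406e-04]), 'ft_force': array([-0.23000211, -0.02454109, -0.17085137]), 'ft_torque': array([ 0.04928457, -0.02984538, -0.00776175]), 'grasp_force': 0.0, 'grip_width': 0.08525111304623076}
```

View pics/top0.png

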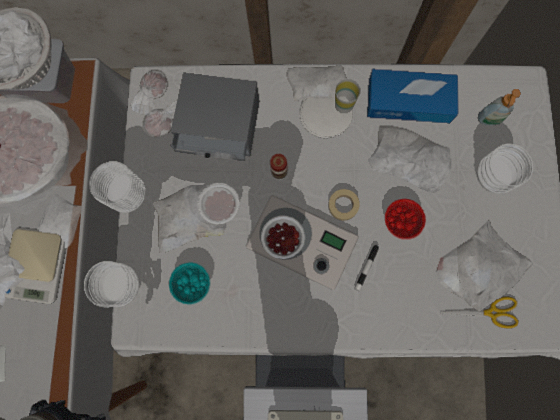

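View pics/scene0.png

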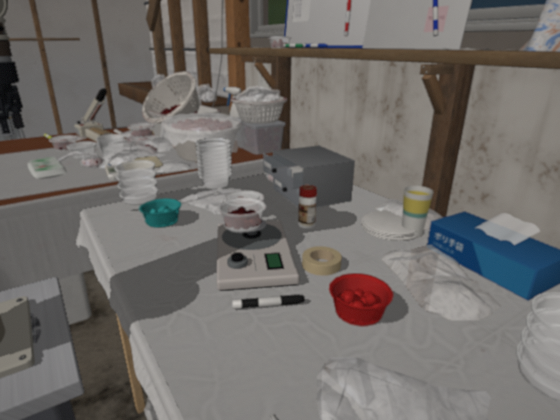

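The top view shows the cup at (283,237) on the scale, the key at (321,265), the display at (333,240), the lidded cup at (218,203), the tape at (344,204) and the salt at (279,163). I'll zoom in on the scale.

```bash
python3 - <<'E'
from h import *
im=cv2.imread('pics/top0.png')[190:295,235:375]
a=cv2.resize(im,None,fx=5.7,fy=5.7,interpolation=cv2.INTER_CUBIC)
cv2.imwrite('pics/z0.png',np.clip(a*1.5,0,255).astype('uint8'))
E
```

```text
(no output)
```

View pics/z0.png

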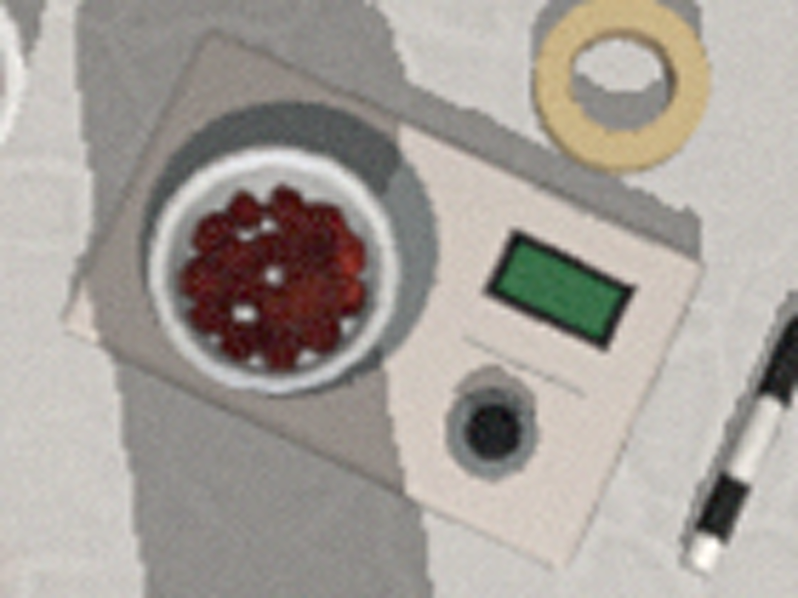

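The zoom (5.7x) shows the grey disc centred near (290,248), the cup rim near (275,270), the key near (493,432), and housing corners at (210,32), (705,265), (563,568) and (65,325). Next I'll refine these and turn them into metres.

```bash
cat >> h.py <<'E'
from scipy.optimize import least_squares
def fitc(P,r=None):
    f=(lambda p:np.hypot(*(P-p[:2]).T)-r) if r else (lambda p:np.hypot(*(P-p[:2]).T)-p[2])
    x0=list(P.mean(0))+([] if r else [.05])
    s=least_squares(f,x0,loss='soft_l1',f_scale=.001);return s.x,np.sqrt(np.mean(s.fun**2))
def edge(c,C,rad,z,sign,w=.010,angs=None):
    """max-gradient edge points on circle about C (xy), radius rad, in plane z; sign of outward brightness change"""
    g=cv2.GaussianBlur(cv2.cvtColor(c['color'],cv2.COLOR_RGB2GRAY).astype(np.float32),(0,0),.7)
    rr=np.arange(rad-w,rad+w,.0005);out=[]
    for a in (np.deg2rad(angs) if angs is not None else np.arange(0,6.28,.1)):
        P=np.c_[C[0]+rr*np.cos(a),C[1]+rr*np.sin(a),0*rr+z]
        u=proj(c,P).astype(np.float32)
        v=cv2.remap(g,u[:,:1],u[:,1:],cv2.INTER_LINEAR)[:,0]
        d=sign*np.gradient(v);i=d.argmax()
        if d[i]>.5: out.append(P[i,:2])
    return np.array(out)
def cup(c,C,z=.101):
    for _ in range(3):
        e=edge(c,C,.055,z,-1);(x,res)=fitc(e);C=x[:2]
    return x,res,len(e)
E
python3 - <<'E'
from h import *
c=cam('top')
Z=lambda l:np.array(l)/5.7+[235,190]-.4
cr=onz(c,Z([(210,32),(705,265),(563,568),(65,325)]),.027)[:,:2];print('corners',cr.round(4))
model=np.array([(80,82),(80,-180),(-80,-180),(-80,82)])/1000
def f(p):
    a=p[2];return (model@np.array([[np.cos(a),np.sin(a)],[-np.sin(a),np.cos(a)]])+p[:2]-cr).ravel()
s=least_squares(f,[.3,.05,-.4]);print('scale',s.x,np.rad2deg(s.x[2]),s.fun.round(4))
ring=onz(c,Z([(146,230),(170,175),(210,130),(270,102),(330,108),(385,140),(420,185),(437,240),(430,290),(408,335)]),.0285)[:,:2]
print('ring',fitc(ring),fitc(ring,.07))
C0=onz(c,Z([(275,270)]),.101)[0,:2]
print('cup',C0,cup(c,C0))
k=onz(c,Z([(493,432)]),.044)[0];print('key seen',k)
a=s.x[2];print('key model',s.x[:2]+np.array([[np.cos(a),-np.sin(a)],[np.sin(a),np.cos(a)]])@[-.038,-.122])
# others
for n,p in dict(lid=(218,203),tape=(344,204),salt=(279,163),pen1=(377,244),pen2=(359,287)).items(): print(n,onz(c,[p],.03)[0,:2].round(3))
E
```

```text
corners [[ 0.6525  0.0907]
 [ 0.542  -0.141 ]
 [ 0.4022 -0.0733]
 [ 0.5126  0.1568]]
scale [ 0.54847408  0.0524994  -0.44598684] -25.553163874720706 [ 0.0035  0.0013  0.001  -0.0034 -0.0036 -0.0021 -0.0009  0.0042]
ring (array([0.54952418, 0.05171212, 0.06780463]), np.float64(0.0008878318530300013)) (array([0.54778406, 0.05336907]), np.float64(0.00195918484034585))
cup [0.52902823 0.05792633] (array([0.52958127, 0.05884418, 0.0544209 ]), np.float64(0.0006525773742534509), 63)
key seen [ 0.46285365 -0.04070591  0.044     ]
key model [ 0.46156653 -0.04117598]
lid [0.63  0.235]
tape [ 0.628 -0.104]
salt [0.742 0.071]
pen1 [ 0.521 -0.19 ]
pen2 [ 0.408 -0.14 ]
```

Call:
move_arm:
  moves:
    - [[0.03, -0.05, 0, -3.5, 50], [0.06, -0.1, 0, -3.5, 50], [0.1, -0.145, 0, -3.5, 50], [0.14, -0.19, 0, -3.5, 50], [0.18, -0.23, 0, -3.5, 50]]

```text
clock: 0.78
eef_pos: [0.3145, 0.2501, 0.2313]
tool_rot: [0.165, 0.986, 0.0, 0.0]
ft_force: [2.0, 0.3, 0.9]
grip_width: 0.0429
grasp_force: 0.0
```

Call:
move_arm:
  moves:
    - [[0.035, -0.04, 0, 0, 50], [0.07, -0.085, 0, 0, 50], [0.105, -0.125, 0, 0, 50], [0.135, -0.163, 0, 0, 50], [0.135, -0.163, 0, 0, 50]]

```text
clock: 1.4
eef_pos: [0.4501, 0.0864, 0.2307]
tool_rot: [0.168, 0.986, -0.0, -0.0]
ft_force: [-0.6, 0.4, 0.2]
grip_width: 0.0425
grasp_force: 0.0
```

```bash
python3 - <<'E'
from h import *
o=monitor.get_obs();print(o['eef_pos'],o['grip_width'],R.from_quat(o['tool_rot']).as_matrix()[:,1],o['ft_force'])
c=cam('top','t1.png')
print(cup(c,[.5296,.0588]))
for a in (range(-150,190,5),range(-60,100,5)):
    e=edge(c,[.549,.052],.069,.0285,1,.006,a);print(len(e),fitc(e),fitc(e,.07))
E
```

```text
[0.45012305 0.08637532 0.23074915] 0.04254566596175144 [ 3.30975741e-01  9.43639088e-01 -5.75719345e-04] [-0.61908087  0.44982275  0.24615342]
(array([0.53090568, 0.05950032, 0.05488247]), np.float64(0.004193373146461566), 46)
41 (array([0.55011771, 0.05342746, 0.06971058]), np.float64(0.0021317321854564097)) (array([0.55004996, 0.05375474]), np.float64(0.0021575137927549158))
17 (array([0.54586698, 0.05616588, 0.07431163]), np.float64(0.0012000598052985276)) (array([0.55013853, 0.05437547]), np.float64(0.001348864429304271))
```

Call:
move_arm:
  moves:
    - [[0, 0, -0.05, 0, 50], [0, 0, -0.1, 0, 50], [0, 0, -0.14, 0, 50], [0, 0, -0.15, 0, 50], [0, 0, -0.15, 0, 50]]

```text
clock: 2.08
eef_pos: [0.4484, 0.0895, 0.0816]
tool_rot: [0.164, 0.986, -0.0, -0.0]
ft_force: [-1.0, 0.4, 1.5]
grip_width: 0.0427
grasp_force: 0.0
```

Call:
move_arm:
  moves:
    - [[0.004, -0.001, 0, 0, 50], [0.008, -0.003, 0, 0, 50], [0.012, -0.004, 0, 0, 50], [0.016, -0.005, 0, 0, 50], [0.016, -0.005, 0, 0, 50]]

```text
clock: 2.7
eef_pos: [0.4652, 0.0836, 0.0814]
tool_rot: [0.165, 0.986, 0.0, 0.0]
ft_force: [-0.4, -0.4, -1.0]
grip_width: 0.0427
grasp_force: 0.0
```

Call:
move_arm:
  moves:
    - [[0.001, 0, 0, 0, 50], [0.002, -0.001, 0, 0, 50], [0.003, -0.001, 0, 0, 50], [0.004, -0.001, 0, 0, 50], [0.005, -0.002, 0, 0, 50]]

```text
clock: 3.32
eef_pos: [0.4698, 0.0818, 0.0813]
tool_rot: [0.165, 0.986, -0.0, 0.0]
ft_force: [-0.6, 0.1, -0.3]
grip_width: 0.0427
grasp_force: 0.0
```

```bash
python3 - <<'E'
from h import *
o=monitor.get_obs();print(o['eef_pos'],o['ft_force'])
c=cam('top','t2.png')
A=range(-120,86,4)
e=edge(c,[.53,.059],.055,.101,-1,.008,A);print(len(e),fitc(e),fitc(e,.0545))
c=cam('scene')['color'][170:300,180:310,::-1]
cv2.imwrite('pics/s2.png',cv2.resize(c,None,fx=4.5,fy=4.5,interpolation=cv2.INTER_CUBIC))
E
```

```text
[0.46979839 0.0817765  0.08131081] [-0.55541227  0.08447944 -0.27356368]
48 (array([0.52897546, 0.05801742, 0.05413304]), np.float64(0.0029187819353079206)) (array([0.52870131, 0.05836616]), np.float64(0.002915456151717304))
```

View pics/s2.png

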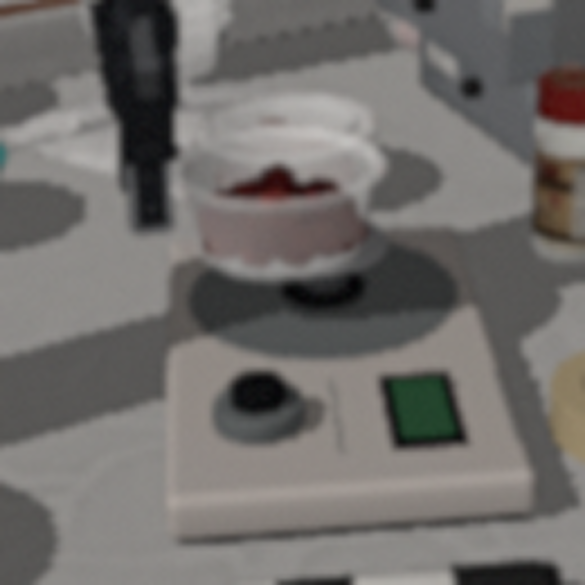

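The scene view shows the fingertips beside the cup's near-left wall at about rim height, with the cup upright. Contact is imminent, so I'll push in small steps.

Call:
move_arm:
  moves:
    - [[0.0015, -0.0005, 0, 0, 50], [0.003, -0.001, 0, 0, 50], [0.004, -0.0015, 0, 0, 50], [0.005, -0.002, 0, 0, 50], [0.006, -0.0025, 0, 0, 50]]

```text
clock: 4.05
eef_pos: [0.4755, 0.0793, 0.0812]
tool_rot: [0.165, 0.986, -0.0, -0.0]
ft_force: [-0.9, 0.4, -0.5]
grip_width: 0.0425
grasp_force: 0.4
```

Call:
move_arm:
  moves:
    - [[0.001, -0.0005, 0, 0, 50], [0.002, -0.001, 0, 0, 50], [0.003, -0.0015, 0, 0, 50], [0.004, -0.002, 0, 0, 50], [0.005, -0.002, 0, 0, 50]]

```text
clock: 4.68
eef_pos: [0.4808, 0.0772, 0.0813]
tool_rot: [0.165, 0.986, -0.0, -0.0]
ft_force: [-0.9, -0.3, -0.2]
grip_width: 0.0425
grasp_force: 0.3
```

```bash
python3 - <<'E'
from h import *
o=monitor.get_obs();print(o['eef_pos'],o['ft_force'])
c=cam('top')
A=range(-110,76,4)
C=[.534,.057]
for i in range(3):
    e=edge(c,C,.055,.101,-1,.008,A);x=fitc(e,.0545);C=x[0]
print(len(e),fitc(e),x)
a=c['color'][190:295,225:355,::-1]
b=cam('scene')['color'][170:275,180:310,::-1]
cv2.imwrite('pics/s3.png',cv2.resize(np.vstack([a,b]),None,fx=2.8,fy=2.8,interpolation=cv2.INTER_CUBIC))
E
```

```text
[0.48079645 0.07723758 0.0812706 ] [-0.85508624 -0.28085166 -0.19329986]
43 (array([0.53446476, 0.05894808, 0.05696956]), np.float64(0.002798537549871645)) (array([0.53702735, 0.05736161]), np.float64(0.0030111223800351576))
```

View pics/s3.png

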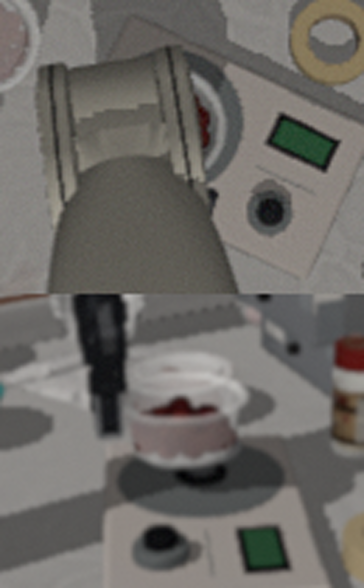

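The arm hides most of the cup from above. The scene view shows the cup upright, touched by the fingers and sliding. I'll push 8 mm more, then back off and look.

Call:
move_arm:
  moves:
    - [[0.002, -0.0005, 0, 0, 50], [0.0035, -0.001, 0, 0, 50], [0.005, -0.002, 0, 0, 50], [0.0065, -0.0025, 0, 0, 50], [0.008, -0.003, 0, 0, 50]]

```text
clock: 5.4
eef_pos: [0.4889, 0.0742, 0.0813]
tool_rot: [0.165, 0.986, 0.0, 0.0]
ft_force: [-1.2, -0.3, 0.1]
grip_width: 0.0427
grasp_force: 0.3
```

Call:
move_arm:
  moves:
    - [[0, 0, 0, 0, 50], [-0.01, 0.004, 0, 0, 50], [-0.04, 0.012, 0, 0, 50], [-0.09, 0.03, 0.01, 0, 50], [-0.14, 0.045, 0.04, 0, 50]]

```text
clock: 6.02
eef_pos: [0.3455, 0.1192, 0.1204]
tool_rot: [0.165, 0.986, -0.001, -0.002]
ft_force: [0.3, 0.8, 0.8]
grip_width: 0.0428
grasp_force: 0.0
```

```bash
cat > look.py <<'E'
from h import *
import sys
o=monitor.get_obs();print(o['clock'],o['eef_pos'],o['ft_force'])
c=cam('top')
C=[.5485,.054]
e=edge(c,C,.055,.101,-1,.012);x=fitc(e,.0545);C=x[0]
e=edge(c,C,.055,.101,-1,.006);print('cup',len(e),fitc(e),fitc(e,.0545))
e=edge(c,[.5495,.053],.069,.0285,1,.005);print('ring',len(e),fitc(e),fitc(e,.07))
a=c['color'][190:295,225:355,::-1]
b=cam('scene')['color'][170:275,180:310,::-1]
cv2.imwrite('pics/'+sys.argv[1],cv2.resize(np.hstack([a,b]),None,fx=3,fy=3,interpolation=cv2.INTER_CUBIC))
E
python3 look.py s4.png
```

```text
6.025 [0.34550674 0.11919677 0.12043273] [0.33441784 0.78340361 0.75428619]
cup 63 (array([0.54390898, 0.05379788, 0.05452113]), np.float64(0.0006051676010463238)) (array([0.54390916, 0.05379737]), np.float64(0.000605904483950608))
ring 63 (array([0.54969989, 0.0529723 , 0.06944846]), np.float64(0.0006484685842652385)) (array([0.54975489, 0.05295678]), np.float64(0.0008646587117815118))
```

View pics/s4.png

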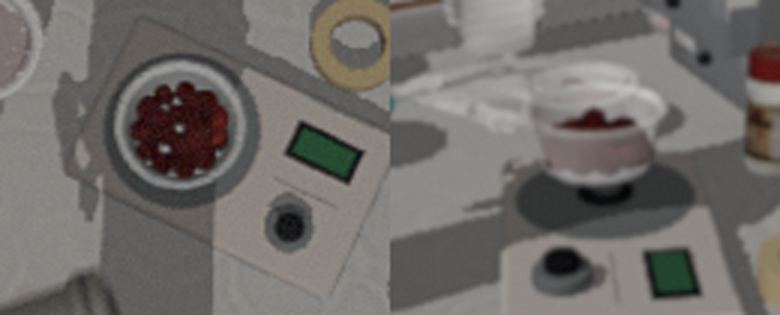

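The cup is upright at (0.5439,0.0538) and the ring centre, which is the pan centre, is at (0.5497,0.0530). It needs one more tap of about 5.8 mm in +x and 0.8 mm in -y, so I'll return to the last contact pose and then nudge.

Call:
move_arm:
  moves:
    - [[0.05, -0.016, -0.03, 0, 50], [0.09, -0.029, -0.04, 0, 50], [0.12, -0.0385, -0.04, 0, 50], [0.134, -0.043, -0.04, 0, 50], [0.138, -0.0445, -0.04, 0, 50]]

```text
clock: 6.75
eef_pos: [0.4868, 0.0746, 0.0811]
tool_rot: [0.165, 0.986, -0.0, -0.0]
ft_force: [-1.0, -0.0, 0.2]
grip_width: 0.0427
grasp_force: 0.0
```

Call:
move_arm:
  moves:
    - [[0.002, -0.0005, 0, 0, 50], [0.0035, -0.0007, 0, 0, 50], [0.005, -0.0009, 0, 0, 50], [0.0065, -0.0011, 0, 0, 50], [0.0078, -0.0013, 0, 0, 50]]

```text
clock: 7.38
eef_pos: [0.4945, 0.0736, 0.0814]
tool_rot: [0.165, 0.986, 0.0, -0.0]
ft_force: [-0.6, -1.3, 0.8]
grip_width: 0.0426
grasp_force: 0.4
```

Call:
move_arm:
  moves:
    - [[0, 0, 0, 0, 50], [-0.01, 0.004, 0, 0, 50], [-0.04, 0.012, 0, 0, 50], [-0.09, 0.03, 0.01, 0, 50], [-0.14, 0.045, 0.04, 0, 50]]

```text
clock: 8.0
eef_pos: [0.3514, 0.1184, 0.1204]
tool_rot: [0.165, 0.986, -0.001, -0.002]
ft_force: [-0.8, 1.2, 1.4]
grip_width: 0.0429
grasp_force: 0.0
```

```bash
python3 look.py s5.png
```

```text
8.0 [0.35136726 0.11839733 0.12041433] [-0.81502069  1.24301442  1.41600327]
cup 63 (array([0.54907091, 0.05300719, 0.05424729]), np.float64(0.0006438802532411078)) (array([0.54908768, 0.05299118]), np.float64(0.0006899326918893029))
ring 55 (array([0.5509417 , 0.05289778, 0.0701304 ]), np.float64(0.0008326059350261147)) (array([0.55087622, 0.05288985]), np.float64(0.0008412205219124866))
```

The cup is now at (0.549,0.053), within about 1 mm of the pan centre, so the tapping is done. I'll refine the key's position and go to it.

```bash
python3 - <<'E'
from h import *
c=cam('top')
for r in(.013,):
    e=edge(c,[.4625,-.041],r,.044,1,.005);print(len(e),fitc(e))
hs=[]
for n in('top','scene'):
    c=cam(n);u=proj(c,[.4625,-.041,.044])[0];x,y=u.astype(int)
    g=c['color'].max(2)[y-12:y+13,x-12:x+13];m=(g<55).astype('uint8')
    k,l,s,ce=cv2.connectedComponentsWithStats(m)
    i=1+s[1:,4].argmax();p=ce[i]+[x-12,y-12];print(n,u,p,s[i],onz(c,[p],.044))
    hs.append((np.array(c['eye']),ray(c,[p])[0]))
(a,d),(b,f)=hs
t=np.linalg.lstsq(np.c_[d,-f],b-a,rcond=None)[0];print(a+d*t[0],b+f*t[1])
E
```

```text
63 (array([ 0.46300208, -0.04070761,  0.01237923]), np.float64(0.0006746142822020865))
top [321.20586691 265.52684653] [321.16       265.09333333] [ 8  8  9 10 75] [[ 0.46362015 -0.04088956  0.044     ]]
scene [236.09153714 255.29666534] [237.34 257.23] [  7  10  15   9 100] [[ 0.461031   -0.04915489  0.044     ]]
[ 0.46399378 -0.04120947  0.03898377] [ 0.46480039 -0.04155623  0.03906596]
```

Call:
move_arm:
  moves:
    - [[0, -0.01, 0.04, 0, 0], [0.035, -0.05, 0.04, 0, 0], [0.07, -0.1, 0.04, 0, 0], [0.1, -0.145, 0.04, 0, 0], [0.111, -0.159, 0.02, 0, 0]]

```text
clock: 8.88
eef_pos: [0.4692, -0.044, 0.1413]
tool_rot: [0.168, 0.986, -0.0, 0.002]
ft_force: [-0.1, 0.0, -0.8]
grip_width: -0.0001
grasp_force: 0.0
```

Call:
move_arm:
  moves:
    - [[0, 0, -0.04, 0, 0], [0, 0, -0.06, 0, 0], [0, 0, -0.07, 0, 0], [0, 0, -0.07, 0, 0], [0, 0, -0.07, 0, 0]]

```text
clock: 9.5
eef_pos: [0.4665, -0.0407, 0.072]
tool_rot: [0.165, 0.986, 0.0, 0.001]
ft_force: [0.6, -0.5, -0.3]
grip_width: 0.0004
grasp_force: 0.0
```

Call:
move_arm:
  moves:
    - [[-0.003, 0, -0.01, 0, 0], [-0.003, 0, -0.02, 0, 0], [-0.003, 0, -0.025, 0, 0], [-0.003, 0, -0.027, 0, 0], [-0.003, 0, -0.027, 0, 0]]

```text
clock: 10.12
eef_pos: [0.462, -0.0404, 0.0442]
tool_rot: [0.165, 0.986, 0.0, -0.001]
ft_force: [-2.1, -0.1, 4.3]
grip_width: 0.0001
grasp_force: 1.4
```

Call:
move_arm:
  moves:
    - [[0, 0, -0.001, 0, 0], [0, 0, -0.002, 0, 0], [0, 0, -0.003, 0, 0], [0, 0, -0.004, 0, 0], [0, 0, -0.004, 0, 0]]

```text
clock: 10.75
eef_pos: [0.4625, -0.0405, 0.0418]
tool_rot: [0.165, 0.986, 0.0, 0.0]
ft_force: [-5.6, 0.3, 15.9]
grip_width: 0.0003
grasp_force: 8.0
```

```bash
python3 - <<'E'
from h import *
o=monitor.get_obs();print(o['eef_pos'],o['ft_force'],o['ft_torque'])
b=cam('scene')['color'][175:290,190:320,::-1]
cv2.imwrite('pics/s6.png',cv2.resize(b,None,fx=5,fy=5,interpolation=cv2.INTER_CUBIC))
E
```

```text
[ 0.46254995 -0.0404945   0.0418156 ] [-5.5531611   0.32557832 15.86126108] [0.13741498 1.39513103 0.00824338]
```

View pics/s6.png

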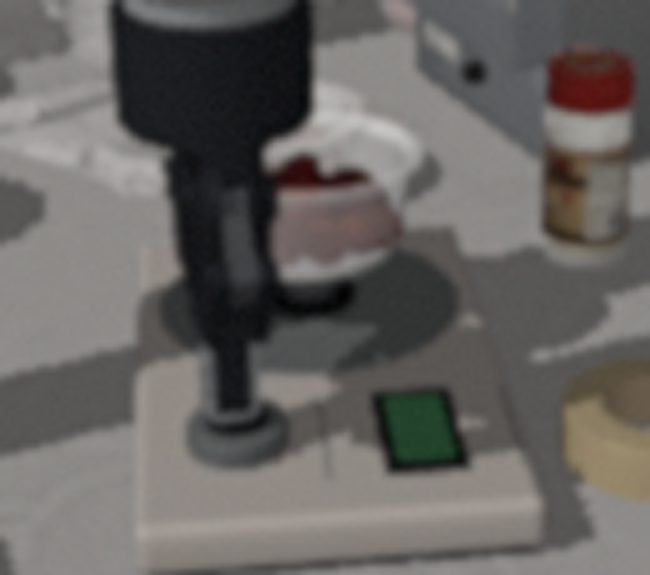

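The fingertips sit only on the key, and the cup is undisturbed. I'll press slightly more to confirm it's at the stop, then release.

Call:
move_arm:
  moves:
    - [[0, 0, -0.001, 0, 0], [0, 0, -0.002, 0, 0], [0, 0, -0.002, 0, 0], [0, 0, -0.002, 0, 0]]

```text
clock: 11.3
eef_pos: [0.4626, -0.0405, 0.0415]
tool_rot: [0.165, 0.986, 0.0, 0.001]
ft_force: [-10.8, 1.0, 30.3]
grip_width: 0.0002
grasp_force: 15.0
```

It's at a hard stop: 0.3 mm of travel for 14 N more force. Releasing.

Call:
move_arm:
  moves:
    - [[0, 0, 0.004, 0, 0], [0, 0, 0.008, 0, 0], [0, 0, 0.015, 0, 0], [0, 0, 0.05, 0, 0], [0, 0, 0.1, 0, 0]]

```text
clock: 11.92
eef_pos: [0.4616, -0.0405, 0.1379]
tool_rot: [0.165, 0.986, -0.0, -0.002]
ft_force: [1.5, -0.1, 0.5]
grip_width: 0.0002
grasp_force: 0.0
```

Call:
move_arm:
  moves:
    - [[-0.04, 0, 0.02, 0, 0], [-0.08, 0.04, 0.03, 0, 0], [-0.11, 0.08, 0.03, 0, 0], [-0.13, 0.11, 0.03, 0, 0], [-0.13, 0.11, 0.03, 0, 0]]

```text
clock: 12.55
eef_pos: [0.3317, 0.0707, 0.1685]
tool_rot: [0.163, 0.987, 0.0, 0.0]
ft_force: [0.4, 1.3, 0.2]
grip_width: -0.0
grasp_force: 0.0
```

```bash
python3 look.py s7.png
```

```text
12.55 [0.33169932 0.07071571 0.1684649 ] [0.43992561 1.29111841 0.21374952]
cup 63 (array([0.54899556, 0.05299915, 0.05411543]), np.float64(0.000639237829117131)) (array([0.54904584, 0.05301934]), np.float64(0.0007417998420186504))
ring 55 (array([0.55099942, 0.05333266, 0.07023812]), np.float64(0.0009511833921419024)) (array([0.55086222, 0.05328055]), np.float64(0.0009744134197831216))
```

View pics/s7.png

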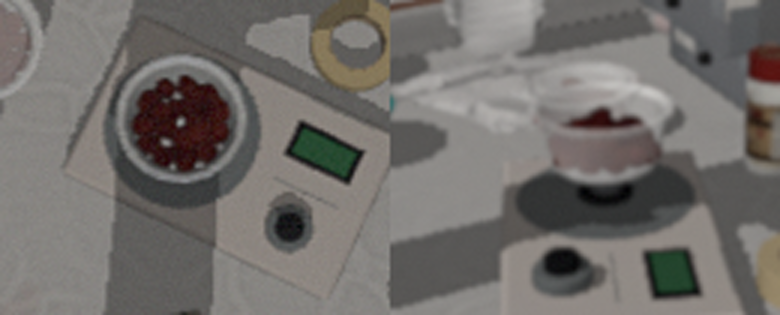

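The cup stands upright and centred on the pan, the key is up again, and the surroundings are unchanged.

```bash
python3 -c "
from workcell import job;print(job.job_done())"
```

```text
the job is handed in; nothing more can be done
None
```

The cup stands upright on the pan, within about 1–2 mm of centre by the top camera. The key was then pressed to its stop and came back up, and the job was handed in at about 12.6 s.

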